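Put the chromatography kit back in its holders

ROBOT

A 6-joint arm with a two-finger parallel gripper is mounted at the origin on the work surface. World frame = base frame: x ahead of the robot, y to its left, z up, the work surface at z = 0. Lengths are in m, angles in rad, forces in N, time in s.
With the tool pointing down it reaches from about 0.3 to 0.875 m from the base axis. Payload 6.4 kg.
Tool frame: the origin (TCP) lies at the very end of the fingers, on their centre line; the grasp point (between the pads) lies arm.grip_depth behind it (arm.grip_depth is the distance from the TCP to the grasp point, in m); z points along the fingers, y is the direction in which the jaws open and shut (so a half turn about z gives the same grasp; the last joint's range is limited). The gripper opens to 85 mm and grips with 20 to 120 N. Pads are 22 mm wide; open, the fingers measure 114 mm over their backs; the gripper's body (76 mm by 85 mm) begins 54 mm behind the grasp point. The pads swing forward as they close: fully open they stand 13 mm farther back than shut.
Start: joints at [-1.395, 0.181, 1.607, -0, 1.354, -0.206], TCP at [0.214, -0.534, 0.231] pointing down, gripper open.
Joint ranges: [-2.99, 2.99], [-0.89, 2.07], [0.3, 2.58], [-1.14, 4.28], [0, 2.63], [-3.12, 3.12]. Speed limits (rad/s): [2.57, 2.57, 3.01, 3.14, 3.14, 3.14].

INTERFACE

Orientations are given as a rotation vector (axis times angle).
In Python, from cell import arm gives the robot as it stands. The module is installed in compiled form; this text tells all that it offers. Calls block until the motion is done:
- arm.movep(position, orientation): joint-space move of the TCP to a pose.
- arm.servo_line(position, rotation=None, vel=0.15, force_limit=None): straight line of the TCP; rotation=None keeps the orientation; vel is the mean speed in m/s. With force_limit (N) it stops when the force on the tool has changed by that much, and returns True; else False.
- arm.set_joints(angles): joint-space move.
- arm.open_gripper() and arm.grab(grip_force=None): open the fingers fully, or close them until they stop; grip_force is the grip in N (None keeps the last).
- arm.sleep(seconds).
- arm.ik(position, orientation): joint angles nearest the present ones, or None.
- arm.get_state(): the state.
- arm.read_camera(name): name is "side" or "top" or "wrist"; returns a dict with "pixels" (420x560x3 uint8, red, green, blue), "depth" (420x560 float32, m along the optical axis (not along the pixel's ray), 0 where there is no reading), "mtx" (3x3 intrinsics, pixels), "k1" (the pictures are not rectified: a ray, as slopes to the right and down, at radius r is drawn at 1 + k1 r^2 times it, then the intrinsics apply), "camera_from_world" (4x4, takes a point from world to camera coordinates); the wrist camera has in their place "T_tool_cam" (4x4, takes a point from camera to tool coordinates, whose origin is the TCP and whose axes are the flange's). Camera axes: x right, y down, z forward; pixel columns grow to the right and rows downward; lengths in m; the calibration is good to about 2 mm. A picture is of the moment at which its call begins: read the wrist's pose just before it.
A pose or a line that the arm cannot do raises arm.PlanningError and nothing moves.
- arm.hand_in(): hands the job in, once; it reports no verdict.
The state is a dict: "clock": time; "joint_pos": joint angles; "qvel": joint speeds; "joint_efforts": joint torques, N m; "position": TCP position; "eef_rot": TCP orientation; "wrist_force": force on the tool from outside, world axes, zero at the start; "torque": the same for the moment, N m; "width": finger opening in m.
Only numpy, scipy, OpenCV 4.12 (cv2) and the standard library are available. Lean on these libraries where they do the work, as an engineer would, in place of code of your own. Each camera call takes 0.05 s, during which the arm holds its last target.

TASK

Put each of the four loose pieces of chromatography kit into the grey holder on the bench that fits it: the large bottle in the large ring, the small bottle in the small ring, the steel column lying lengthwise in the oblong cradle and the block of vials square in the square tray. Each must end sitting flat on its holder's floor, bottles and block upright; set them down without dropping or tipping them, and leave the white beaker and the loose sample vial standing where they are.

Things in the scene. Friction and masses are not known exactly. Their poses are not given: they have to be found in the camera images.
- big_bottle_mid (a point): The larger capped amber glass bottle, standing loose: 56 mm diameter, 100 mm high with its white cap; straight-walled from its foot to 62 mm up, then a shoulder and a cap of 41 mm diameter (top 20 mm). The point is on its axis, half-way up (50 mm above its foot); z up. About 0.25 kg. Belongs in the larger ring.
- small_bottle_mid (a point): The smaller capped amber glass bottle, standing loose: 36 mm diameter, 74 mm high with its white cap; straight-walled from its foot to 36 mm up, then a shoulder and a cap of 28 mm diameter (top 20 mm). The point is on its axis, half-way up (37 mm above its foot); z up. About 0.08 kg. Belongs in the smaller ring.
- column_mid (a point): Stainless chromatography column, lying loose: a round tube of 24 mm diameter and 74 mm free length between two hexagonal end fittings, 18 mm long and 32 mm across flats; 110 mm long overall, both ends alike. The point is its middle, on its axis, 16 mm above what it lies on. The point's y axis runs along the column. Grip the tube across its middle, a few mm above its axis so that the fingertips stay clear of the bench. About 0.3 kg. Belongs in the oblong cradle.
- vial_block_mid (a point): Square aluminium block holding nine small vials whose white caps show on top, loose, one rigid piece: block 52 x 52 mm and 32 mm high, caps to 42 mm. The point is at its centre, half-way up (21 mm above its foot); x and y square to its sides, z up. Grip it across two opposite sides. About 0.22 kg. Belongs in the square tray.
- big_ring_floor (a point): The larger round holder: a low ring-shaped dish, 74 mm inside, 82 mm outside diameter. Fixed to the bench, grey plastic, 3 mm floor and a rim whose top is 10 mm above the bench. The point is the centre of the upper face of its floor, 3 mm above the bench; z up.
- small_ring_floor (a point): The smaller round holder: a low ring-shaped dish, 52 mm inside, 60 mm outside diameter. Fixed to the bench, grey plastic, 3 mm floor and a rim whose top is 10 mm above the bench. The point is the centre of the upper face of its floor, 3 mm above the bench; z up.
- cradle_floor (a point): The oblong holder: 48 x 126 mm inside, walls 4 mm thick, its rim only at the four corners (18 mm legs), the sides open between. Its y axis runs along its length. Fixed to the bench, grey plastic, 3 mm floor and a rim whose top is 10 mm above the bench. The point is the centre of the upper face of its floor, 3 mm above the bench; z up.
- square_tray_floor (a point): The square holder: 68 x 68 mm inside, walls 4 mm thick, its rim only at the four corners (18 mm legs), the sides open between. Its x and y axes are square to its sides. Fixed to the bench, grey plastic, 3 mm floor and a rim whose top is 10 mm above the bench. The point is the centre of the upper face of its floor, 3 mm above the bench; z up.
- beaker_mid (a point): Bystander: a small white open beaker, 48 mm diameter at the rim, 55 mm high, loose. The point is on its axis, half-way up. To be left standing where it is.
- vial_mid (a point): Bystander: a single clear sample vial with a black cap, 22 mm diameter, 44 mm high, loose. The point is on its axis, half-way up. To be left standing where it is.
Not all that is in view belongs to the job. There is more than one size of the part that bears column_mid; the job needs the smallest.

How it is judged:
At the end, for the whole second after the job is handed in: All four at rest, seated within 4 mm, each in its own holder, centred within 12 mm (small bottle 11, column and block 14); bottles and block upright within 7 deg, column along the cradle within 17 deg, block square within 24 deg; beaker and vial upright, within 30 mm of their start (horizontal distance between big_bottle_mid and big_ring_floor below 0.012 m and z of big_bottle_mid in the frame of big_ring_floor between 0.046 and 0.054 m and linear speed of each of big_bottle, small_bottle, column, vial_block below 0.02 m/s and angular speed of each of big_bottle, small_bottle, column, vial_block below 0.2 rad/s and angle between each of big_bottle_mid, small_bottle_mid, vial_block_mid's own z axis and vertical below 0.12 rad and horizontal distance between small_bottle_mid and small_ring_floor below 0.011 m and z of small_bottle_mid in the frame of small_ring_floor between 0.033 and 0.041 m and horizontal distance between column_mid and cradle_floor below 0.014 m and z of column_mid in the frame of cradle_floor between 0.012 and 0.02 m and angle between the y axis of column_mid and the y axis of cradle_floor, either way round below 0.3 rad and horizontal distance between vial_block_mid and square_tray_floor below 0.014 m and z of vial_block_mid in the frame of square_tray_floor between 0.017 and 0.025 m and (angle between the x axis of vial_block_mid and the x axis of square_tray_floor, either way round below 0.42 rad or angle between the x axis of vial_block_mid and the y axis of square_tray_floor, either way round below 0.42 rad) and distance of each of beaker_mid, vial_mid from where it was at the start of the episode below 0.03 m and angle between each of beaker_mid, vial_mid's own z axis and vertical below 0.2 rad); the robot touches nothing.
It fails at once if the beaker or the loose sample vial is shifted by more than 30 mm or knocked over (distance of any of beaker_mid, vial_mid from where it was at the start of the episode above 0.03 m or angle between any of beaker_mid, vial_mid's own z axis and vertical above 0.5 rad).
It fails at once if a bottle or the vial block is tipped by more than 40 degrees (angle between any of big_bottle_mid, small_bottle_mid, vial_block_mid's own z axis and vertical above 0.7 rad).
It fails at once if one of the four things is dropped or thrown: faster than 0.6 m/s while the fingers do not touch it ((linear speed of big_bottle above 0.6 m/s and contact force between the fingers and big_bottle below 0.001 N) or (linear speed of small_bottle above 0.6 m/s and contact force between the fingers and small_bottle below 0.001 N) or (linear speed of column above 0.6 m/s and contact force between the fingers and column below 0.001 N) or (linear speed of vial_block above 0.6 m/s and contact force between the fingers and vial_block below 0.001 N)).
It also fails if it takes over 128 s, if anything falls off the work surface, if the arm or the gripper's body presses on something with over 40 N, if the wrist force passes 120 N, or if a joint passes its speed limit or range.

## Working session

There is one attempt and no reset: what is moved stays moved. The work goes in short steps, each a Python script; the robot and the scene stay as the last script left them, time stands still between calls to the robot, and variables do not carry over. Pictures are saved under pics/ and viewed, and the job is handed in when it is done.

```bash
mkdir -p pics; cat > h.py <<'E'
import numpy as np, cv2
from cell import arm
def snap(name,f):
    st=arm.get_state(); d=arm.read_camera(name); d['st']=st
    cv2.imwrite(f'pics/{f}.png',d['pixels'][:,:,::-1]); 
    np.savez(f'pics/{f}.npz',**{k:v for k,v in d.items() if k!='st'},pos=st['position'],rot=st['eef_rot'])
    return d
E
python3 - <<'E'
from h import *
print(arm.grip_depth, arm.get_state())
for n in ['top','side','wrist']:
    d=snap(n,n+'0'); print(n,d['mtx'],d['k1'],d.get('camera_from_world',d.get('T_tool_cam')))
E
```

```text
0.0187 {'clock': 0.0, 'joint_pos': array([-1.39530365e+00,  1.81544600e-01,  1.60803356e+00,  3.62929212e-05,
        1.35374848e+00, -2.06324905e-01]), 'qvel': array([ 0.00102596,  0.00105752, -0.00058031, -0.0004672 ,  0.00162848,
        0.00062065]), 'joint_efforts': array([-3.54855647e-04, -4.44869435e+01, -3.51337874e+01, -4.34445365e-04,
        9.11877461e-03,  1.30589956e-05]), 'position': array([ 0.21416551, -0.53303753,  0.23036978]), 'eef_rot': array([-3.08281741e+00, -5.95780169e-01, -9.75879166e-05]), 'wrist_force': array([ 0.37636776,  0.52373675, -0.56319338]), 'torque': array([ 0.01404915,  0.022658  , -0.00205809]), 'width': 0.08547226265096405}
top [[423.69711786   0.         283.54292525]
 [  0.         423.69711786 209.19394457]
 [  0.           0.           1.        ]] -0.12939076834134877 [[ 2.38368746e-02 -9.99710413e-01  3.30059884e-03  1.08980860e-01]
 [-9.87390428e-01 -2.40596972e-02 -1.56464929e-01  5.21724137e-01]
 [ 1.56499030e-01  4.70655195e-04 -9.87678000e-01  1.13338038e+00]
 [ 0.00000000e+00  0.00000000e+00  0.00000000e+00  1.00000000e+00]]
side [[503.16297393   0.         275.5532246 ]
 [  0.         503.16297393 209.91480166]
 [  0.           0.           1.        ]] -0.1230687658820682 [[-0.90753985 -0.41952451 -0.01925103  0.50293654]
 [-0.23691999  0.54929087 -0.80134166  0.1352091 ]
 [ 0.34675688 -0.72268854 -0.5978971   1.10912256]
 [ 0.          0.          0.          1.        ]]
wrist [[355.31751166   0.         281.2402587 ]
 [  0.         355.31751166 210.4224328 ]
 [  0.           0.           1.        ]] 0.01799704757895709 [[ 1.18047926e-04 -9.52492580e-01 -3.04561768e-01  7.77066173e-02]
 [ 9.99999765e-01 -9.32685971e-05  6.79289285e-04  3.17967123e-04]
 [-6.75424053e-04 -3.04561776e-01  9.52492345e-01 -1.43336666e-01]
 [ 0.00000000e+00  0.00000000e+00  0.00000000e+00  1.00000000e+00]]
```

View pics/top0.png

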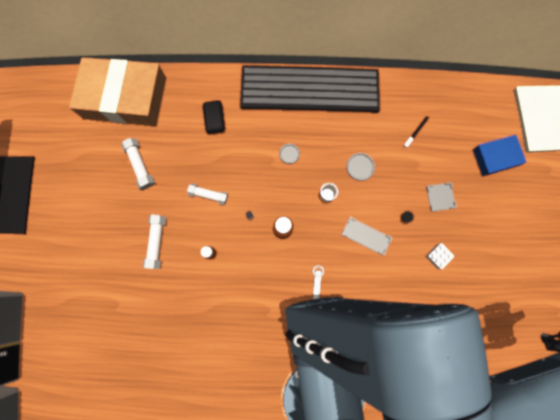

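View pics/side0.png

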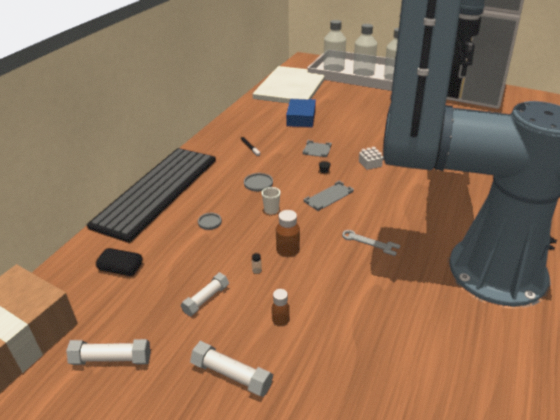

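Top view, things that could be taken for each target:
- **Column:** (138,163), (155,242) and (207,194). The last is the shortest, so I choose that one.
- **Bottles:** big at (283,227), small at (207,253).
- **Vial block:** (441,256). The black knob at (407,217) and the blue box at (500,155) aren't it.
- **Holders:** small ring (289,154), big ring (361,167), cradle (367,236), tray (441,197).
- **Bystanders:** beaker (329,192) and loose vial (249,215).

Next is a close crop to check the choice.

```bash
cat >> h.py <<'E'
def load(f): return dict(np.load(f'pics/{f}.npz'))
def wc(d):  # world_from_camera
    if 'camera_from_world' in d: return np.linalg.inv(d['camera_from_world'])
    T=np.eye(4); T[:3,:3]=cv2.Rodrigues(d['rot'])[0]; T[:3,3]=d['pos']; return T@d['T_tool_cam']
def rays(d,uv):
    K=d['mtx'];k=float(d['k1'])
    return cv2.undistortPoints(np.float64(uv).reshape(-1,1,2),K,np.array([k,0,0,0,0.]) ).reshape(-1,2)
def onplane(d,uv,z):
    T=wc(d); r=rays(d,uv); r=np.c_[r,np.ones(len(r))]@T[:3,:3].T; o=T[:3,3]
    return o+r*((z-o[2])/r[:,2])[:,None]
def withdepth(d,uv):
    T=wc(d); r=rays(d,uv); uv=np.int32(np.round(uv)).reshape(-1,2); z=d['depth'][uv[:,1],uv[:,0]]
    return (np.c_[r,np.ones(len(r))]*z[:,None])@T[:3,:3].T+T[:3,3]
E
python3 - <<'E'
from h import *
d=load('top0'); im=d['pixels'][:,:,::-1]
c=im[120:280,100:480]; cv2.imwrite('pics/topcrop.png',cv2.resize(c,None,fx=2.1,fy=2.1,interpolation=cv2.INTER_CUBIC))
N=dict(colA=[(125,143),(149,185)],colB=[(158,218),(153,265)],colC=[(191,190),(224,199)])
for k,v in N.items():
    p=onplane(d,v,0.016); print(k,p.round(3).tolist(),np.linalg.norm(p[0]-p[1]))
H=dict(sring=(289,154,.003),bring=(361,167,.003),cradle=(367,236,.003),tray=(441,197,.003),big=(283,223,.1),small=(207,251,.074),block=(441,256,.042),beaker=(329,190,.055),vial=(249,215,.044),knob=(407,217,.03),wrench=(318,280,.0))
for k,(u,v,z) in H.items(): print(k,onplane(d,[(u,v)],z).round(3),withdepth(d,[(u,v)]).round(3))
E
```

```text
colA [[0.71, 0.596, 0.016], [0.584, 0.512, 0.016]] 0.15136189451329796
colB [[0.489, 0.479, 0.016], [0.355, 0.485, 0.016]] 0.13373140152275972
colC [[0.572, 0.388, 0.016], [0.548, 0.292, 0.016]] 0.09939028515334215
sring [[0.689 0.109 0.003]] [[0.689 0.109 0.003]]
bring [[ 0.655 -0.102  0.003]] [[ 0.655 -0.101  0.006]]
cradle [[ 0.453 -0.118  0.003]] [[ 0.453 -0.118  0.003]]
tray [[ 0.572 -0.339  0.003]] [[ 0.572 -0.338  0.008]]
big [[0.473 0.122 0.1  ]] [[0.472 0.122 0.104]]
small [[0.396 0.323 0.074]] [[0.396 0.322 0.076]]
block [[ 0.398 -0.319  0.042]] [[ 0.398 -0.319  0.041]]
beaker [[ 0.573 -0.003  0.055]] [[ 0.584 -0.008  0.004]]
vial [[0.5   0.216 0.044]] [[0.5   0.216 0.045]]
knob [[ 0.507 -0.228  0.03 ]] [[ 0.507 -0.228  0.028]]
wrench [[0.327 0.02  0.   ]] [[0.327 0.021 0.009]]
```

View pics/topcrop.png

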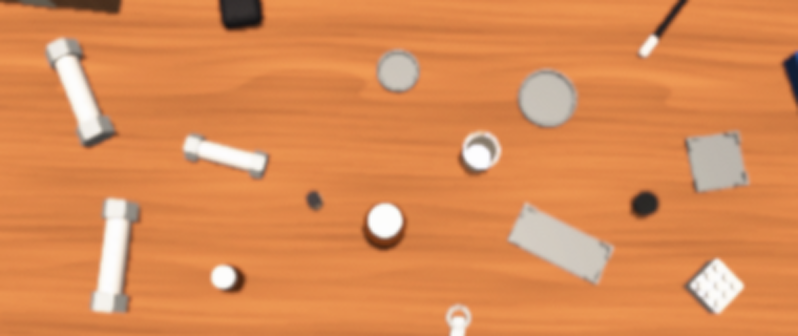

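View pics/wrist0.png

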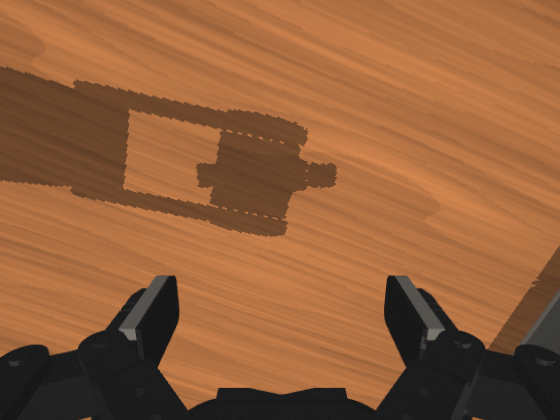

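The crop confirms the shortest column is the one at (207,194): about 110 mm, against 143 mm and 160 mm for the others. Now I'll measure everything from masks.

```bash
cat > meas.py <<'E'
from h import *
def cc(d,uv,r,smax=70,vmin=90):
    hsv=cv2.cvtColor(d['pixels'],cv2.COLOR_RGB2HSV); m=((hsv[...,1]<smax)&(hsv[...,2]>vmin)).astype(np.uint8)
    w=np.zeros_like(m); cv2.circle(w,uv,r,1,-1); m=m&w
    n,l,s,c=cv2.connectedComponentsWithStats(m); i=1+np.argmax(s[1:,4]); 
    ys,xs=np.nonzero(l==i); return np.c_[xs,ys].astype(float)
def rect(d,uv,r,z,**k):
    p=cc(d,uv,r,**k); w=onplane(d,p,z); q=np.float32(w[:,:2]*1000)
    (c,s,a)=cv2.minAreaRect(q); b=cv2.boxPoints((c,s,a)); return np.array(c)/1000,np.round(s,1),a,w[:,:2].mean(0),len(p),b
if __name__=='__main__':
    d=load('top0')
    for k,uv,r,z in [('sring',(289,154),18,.003),('bring',(361,167),20,.003),('cradle',(367,236),34,.003),('tray',(441,197),24,.003),('colC',(207,194),28,.02),('big',(283,223),14,.1),('small',(207,252),12,.074),('block',(441,256),20,.042),('beaker',(329,190),14,.055)]:
        c,s,a,m,n,b=rect(d,uv,r,z); print(k,c.round(4),s,round(a,1),m.round(4),n)
E
python3 meas.py
```

```text
sring [0.6921 0.1095] [54.8 52.8] 1.4 [0.6914 0.1095] 298
bring [ 0.6571 -0.0994] [75.5 77.5] 1.6 [ 0.6571 -0.0996] 561
cradle [ 0.4542 -0.1168] [132.5  54.4] 64.5 [ 0.4538 -0.1164] 879
tray [ 0.5741 -0.3392] [75. 76.] 9.8 [ 0.5737 -0.3386] 611
colC [0.5621 0.3418] [114.7  32.9] 76.3 [0.5622 0.3413] 361
big [0.4678 0.1219] [42.1 41.9] 1.4 [0.4684 0.1223] 219
small [0.3946 0.324 ] [29.4 29.6] 2.6 [0.3941 0.3243] 110
block [ 0.3984 -0.3172] [56.7 55.1] 45.9 [ 0.3983 -0.3171] 397
beaker [ 0.5693 -0.0015] [47.9 47.4] 1.4 [ 0.5687 -0.0014] 254
```

```bash
cat > mv.py <<'E'
from h import *
from scipy.spatial.transform import Rotation as Ro
def rot(phi):  # tool z down, tool y at world angle phi (deg)
    p=np.radians(phi); y=np.array([np.cos(p),np.sin(p),0]); z=np.array([0,0,-1.]); x=np.cross(y,z)
    return Ro.from_matrix(np.c_[x,y,z]).as_rotvec()
def best(pos,phis):
    b=None; q0=arm.get_state()['joint_pos']
    for f in phis:
      for g in (f,f+180):
        q=arm.ik(pos,rot(g))
        if q is None: continue
        q=np.array(q); c=abs(q[5])+abs(q-q0).max()*.3+ (10 if abs(q[3])>.3 else 0)
        if b is None or c<b[0]: b=(c,g,q)
    print('yaw',b[1],'q',b[2].round(2)); return b[1]
H=0.22
def st(msg=''):
    s=arm.get_state(); print(msg,'t%.1f'%s['clock'],'p',s['position'].round(4),'w%.4f'%s['width'],'f',s['wrist_force'].round(1)); return s
def pick(xy,phis,ztcp,force):
    f=best((*xy,H),phis); arm.movep((*xy,H),rot(f)); 
    hit=arm.servo_line((*xy,ztcp+.03),vel=.15,force_limit=12)
    hit=hit or arm.servo_line((*xy,ztcp),vel=.06,force_limit=8); st(f'down hit={hit}')
    if hit: raise SystemExit('hit')
    arm.grab(force); st('grabbed'); arm.servo_line((*xy,ztcp+.03),vel=.05); arm.servo_line((*xy,H),vel=.15); st('lifted'); return f
def carry(xy,phis):
    f=best((*xy,H),phis); arm.movep((*xy,H),rot(f)); st('over'); return f
def lower(xy,ztcp):   # ztcp: expected when seated
    arm.servo_line((*xy,ztcp+.02),vel=.12)
    hit=arm.servo_line((*xy,ztcp-.004),vel=.02,force_limit=5); s=st(f'seat hit={hit} exp {ztcp:.4f}'); return s['position'][2]-ztcp
def release(xy):
    arm.open_gripper(); st('open'); p=arm.get_state()['position']; arm.servo_line((p[0],p[1],p[2]+.06),vel=.08); arm.servo_line((*xy,H),vel=.2)
E
cat > /dev/null; python3 - <<'E'
from mv import *
pick((.468,.1220),[-18],.031,40)
snap('wrist','w1'); snap('side','s1')
E
```

```text
yaw -18 q [ 0.01 -0.02  1.84 -0.    1.32  0.32]
down hit=False t4.5 p [0.4679 0.122  0.0308] w0.0852 f [ 0.2 -1.1  0.3]
grabbed t4.9 p [0.4684 0.122  0.0317] w0.0549 f [-2.8 -0.7  4.5]
lifted t6.8 p [0.4673 0.122  0.2189] w0.0549 f [-0.9 -0.3 -3. ]
```

View pics/w1.png

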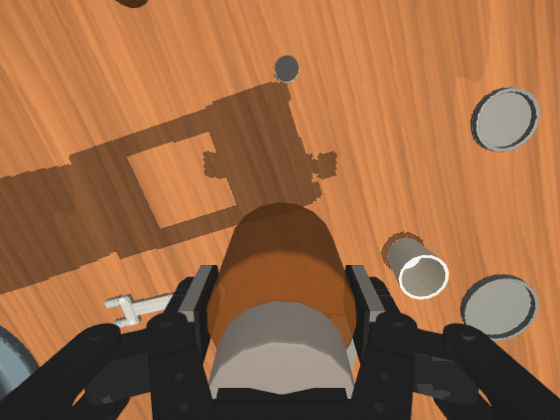

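View pics/s1.png

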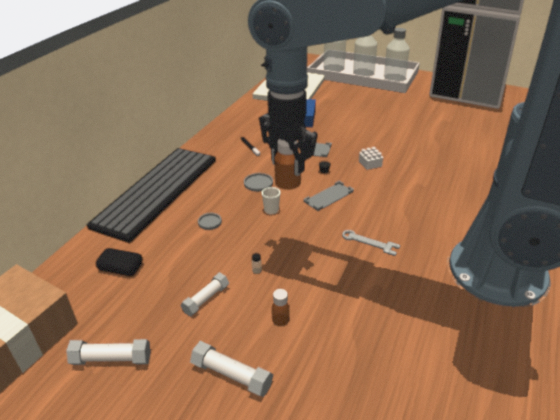

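The bottle hangs upright and centred between the pads, at about (280,250) in the wrist view. The rings at (505,120) and (499,307) are also in view, so I'll use them to cross-check the top-camera positions, then place the bottle.

```bash
python3 - <<'E'
from mv import *
w=load('w1'); print(onplane(w,[(505,120),(499,307)],.01).round(4), onplane(w,[(424,276)],.055).round(4), onplane(w,[(287,68)],.044).round(4))
T=(.657,-.0995)
carry(T,[-18,0,20,40,-40])
snap('wrist','w2')
print('dz',lower(T,.034))
snap('side','s2')
E
```

```text
[[ 0.687   0.1089  0.01  ]
 [ 0.6544 -0.0961  0.01  ]] [[ 0.5706 -0.003   0.055 ]] [[0.5024 0.2156 0.044 ]]
yaw -18 q [-0.33  0.39  1.37 -0.    1.38 -0.01]
over t8.1 p [ 0.6565 -0.0982  0.2198] w0.0547 f [ 0.3  0.4 -1.5]
seat hit=True exp 0.0340 t10.5 p [ 0.6568 -0.0995  0.0347] w0.0550 f [-1.3 -0.2  3.7]
dz 0.0007384072626539506
```

View pics/s2.png

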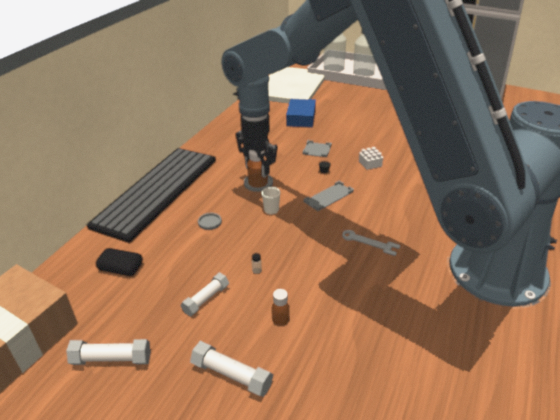

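The bottle is at (256,172), over the big ring, and it touched down at the expected height. I'll release it and pick the small bottle.

```bash
python3 - <<'E'
from mv import *
T=(.657,-.0995)
release(T)
snap('wrist','w3')
f=best((.3945,.324,H),[0,20,40,-20,-40,60])
pick((.3945,.324),[f],.010,30)
snap('wrist','w4'); snap('top','t4')
E
```

```text
open t11.0 p [ 0.6554 -0.0989  0.033 ] w0.0856 f [ 0.6 -0.9  0.1]
yaw 20 q [ 0.45  0.05  1.78 -0.    1.32  0.11]
yaw 20 q [ 0.45  0.05  1.78 -0.    1.32  0.11]
down hit=False t16.6 p [0.3944 0.3239 0.0097] w0.0852 f [-0.2  1.1 -0.1]
grabbed t17.1 p [0.3946 0.3241 0.0104] w0.0349 f [-0.7 -1.2  5.7]
lifted t19.2 p [0.3939 0.3237 0.2189] w0.0352 f [ 0.1 -0.9 -0.6]
```

View pics/w3.png

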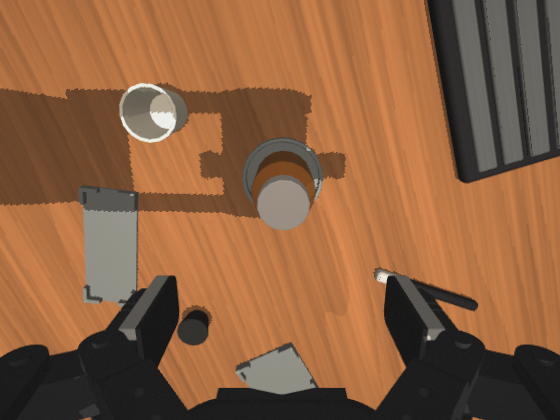

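View pics/w4.png

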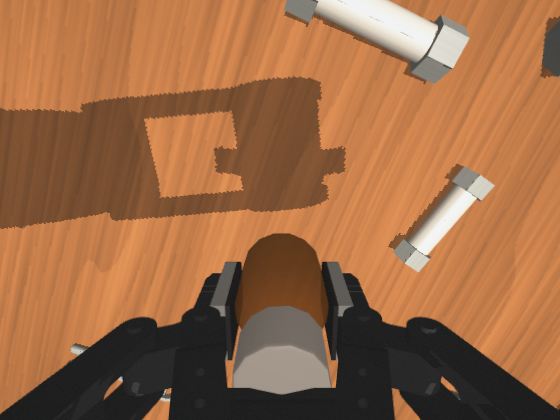

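View pics/t4.png

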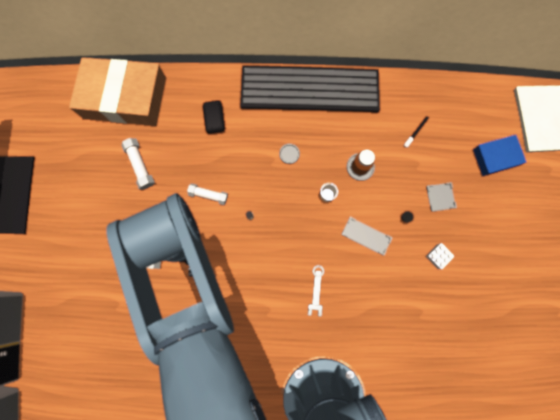

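The big bottle stands upright in its ring (wrist view (283,195), top view (363,163)), and the small bottle hangs centred at (283,290). I'll measure the big bottle, then place the small one.

```bash
python3 - <<'E'
from mv import *
from meas import rect
d=load('t4'); c,s,a,m,n,b=rect(d,(366,157),11,.103,smax=60,vmin=170); print('big',c,s,n)
w=load('w3'); print('ring from w3',onplane(w,[(283,175)],.008).round(4),'cap',onplane(w,[(284,203)],.103).round(4))
T=(.6915,.1093)
carry(T,[20,0,40]); print('dz',lower(T,.013)); snap('side','s5')
E
```

```text
big [ 0.65779004 -0.09943192] [40.1 40.1] 185
ring from w3 [[ 0.6574 -0.0975  0.008 ]] cap [[ 0.6578 -0.0991  0.103 ]]
yaw 0 q [-0.01  0.46  1.27 -0.    1.41 -0.01]
over t20.6 p [0.6908 0.1107 0.2202] w0.0348 f [ 0.2  0.2 -1. ]
seat hit=True exp 0.0130 t23.2 p [0.6913 0.1093 0.0135] w0.0348 f [-1.2 -0.2  4.4]
dz 0.0005105923559449391
```

```bash
python3 -c "
import cv2
i=cv2.imread('pics/s5.png')[80:300,140:360];cv2.imwrite('pics/s5c.png',cv2.resize(i,None,fx=2.7,fy=2.7))"
```

```text
(no output)
```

View pics/s5c.png

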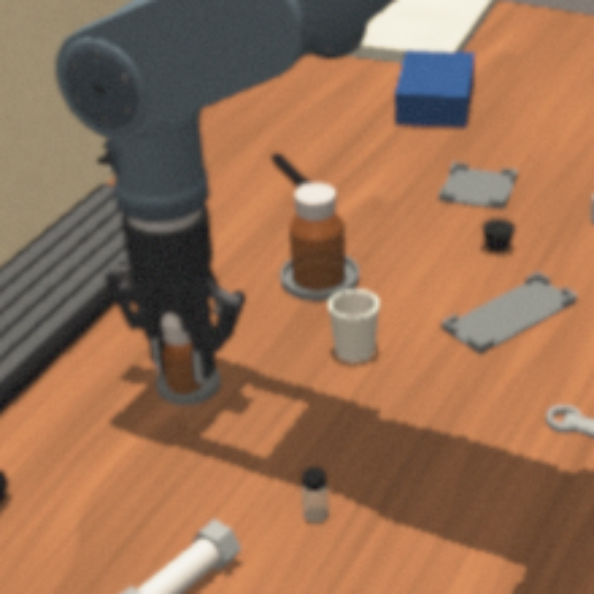

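The big bottle is centred, and the small one (crop (185,370)) sits in the small ring. I'll release it and pick the column.

```bash
python3 - <<'E'
from mv import *
T=(.6915,.1093)
release(T); snap('wrist','w5')
pick((.562,.3415),[-13.7],.003,50)
snap('wrist','w6'); snap('side','s6')
E
```

```text
open t23.9 p [0.6901 0.1093 0.0121] w0.0854 f [-0.   0.5 -0.1]
yaw -13.7 q [ 0.37  0.37  1.39 -0.    1.38  0.61]
down hit=False t28.8 p [0.5619 0.3415 0.0027] w0.0857 f [ 1.   0.1 -0.2]
grabbed t29.4 p [0.5622 0.3417 0.0035] w0.0223 f [-0.6 -0.5  3.9]
lifted t31.5 p [0.5613 0.3412 0.2185] w0.0226 f [ 0.1 -0.1 -2.1]
```

View pics/w5.png

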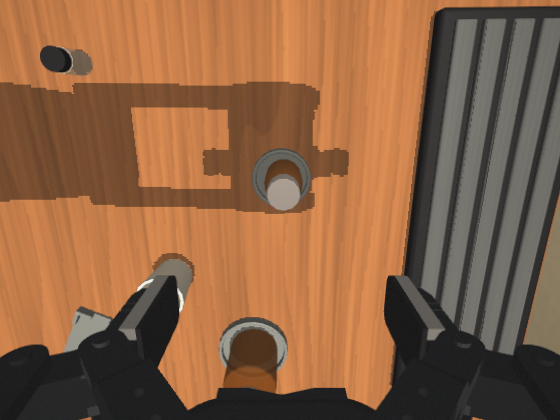

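View pics/w6.png

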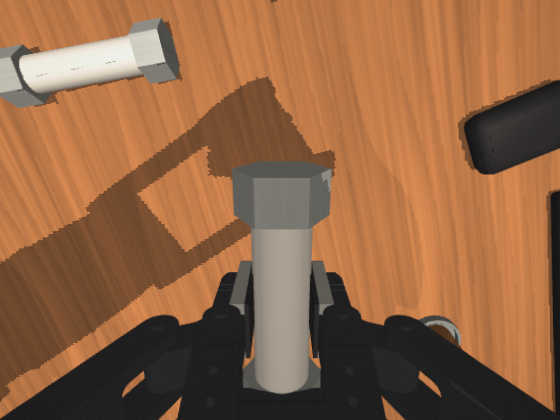

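The small bottle stands centred in its ring, at (283,180) in the first picture. The column is gripped square across its tube in the second. Next I place the column.

```bash
python3 - <<'E'
from mv import *
T=(.454,-.1166)
carry(T,[64.5-90]); snap('wrist','w7'); print('dz',lower(T,.006)); snap('side','s7');snap('wrist','w7b')
i=cv2.imread('pics/s7.png')[80:300,180:480];cv2.imwrite('pics/s7c.png',cv2.resize(i,None,fx=2.6,fy=2.6))
E
```

```text
yaw -25.5 q [-0.51 -0.05  1.88 -0.    1.32 -0.06]
over t33.3 p [ 0.4545 -0.1161  0.2202] w0.0221 f [ 0.6  0.1 -3.5]
seat hit=True exp 0.0060 t36.1 p [ 0.4539 -0.1165  0.0064] w0.0223 f [-1.3 -0.3  5.6]
dz 0.0004198057229977039
```

View pics/s7c.png

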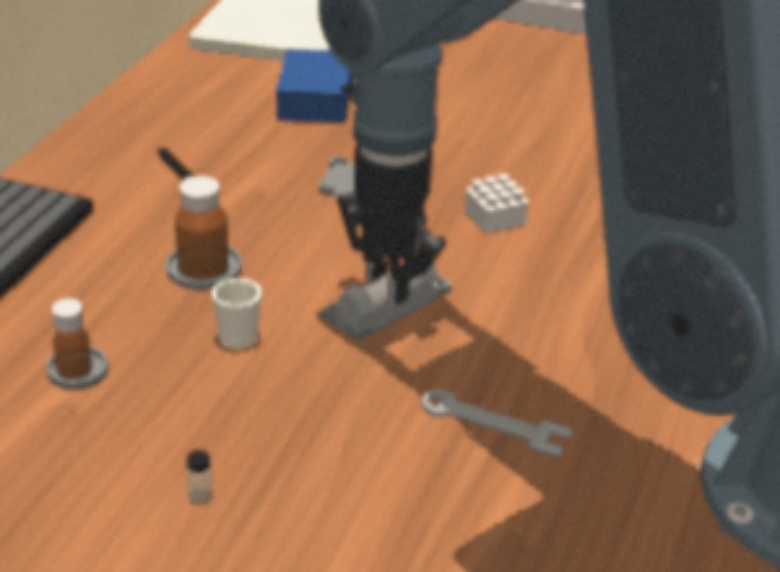

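View pics/w7b.png

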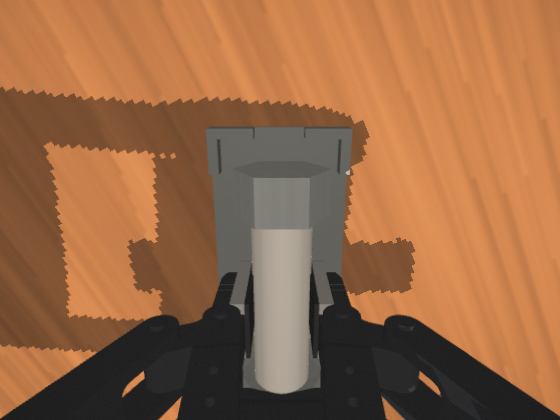

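The column lies centred and aligned in the cradle, with its end fitting at (280,195) in the wrist view. I'll release it and pick the block.

```bash
python3 - <<'E'
from mv import *
T=(.454,-.1166)
release(T); snap('wrist','w8')
f=best((.5738,-.339,H),[9.8,99.8])  # what tray will need
pick((.3984,-.3172),[45.9,-44.1],.003,40)
snap('wrist','w9')
E
```

```text
open t36.8 p [ 0.4528 -0.1159  0.0056] w0.0856 f [0.  1.3 0.7]
yaw 279.8 q [-0.71  0.39  1.37  0.    1.38  0.69]
yaw -44.1 q [-0.91  0.04  1.78 -0.    1.32 -0.14]
down hit=False t41.6 p [ 0.3983 -0.3171  0.0027] w0.0852 f [ 0.2  0.  -0.4]
grabbed t42.0 p [ 0.399  -0.3179  0.0037] w0.0514 f [0.3 0.6 4.4]
lifted t44.1 p [ 0.398  -0.3167  0.2189] w0.0512 f [-0.3  0.3 -1.3]
```

View pics/w8.png

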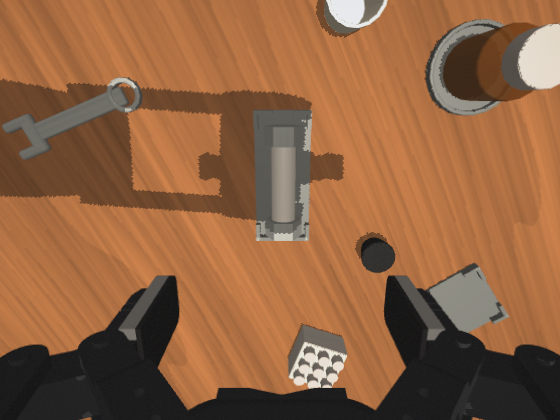

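View pics/w9.png

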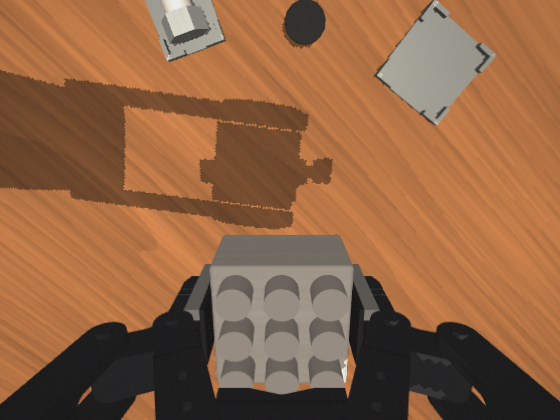

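The column lies in the cradle at (283,175), with similar gaps at both ends. The block is held square, and the tray is at (436,63). I'll cross-check the tray position and place the block.

```bash
python3 - <<'E'
from mv import *
from meas import rect
w=load('w9')
c,s,a,m,n,b=rect(w,(436,63),65,.003); print('tray w9',c,s,a)
T=(.5738,-.339)
carry(T,[9.8,99.8]); print('dz',lower(T,.006)); snap('wrist','w10');snap('side','s10')
i=cv2.imread('pics/s10.png')[80:300,180:480];cv2.imwrite('pics/s10c.png',cv2.resize(i,None,fx=2.6,fy=2.6))
E
```

```text
tray w9 [ 0.57347186 -0.3405676 ] [79.  78.9] 9.515216827392578
yaw 279.8 q [-0.71  0.39  1.37  0.    1.38  0.69]
over t45.0 p [ 0.573  -0.3387  0.2189] w0.0512 f [-0.3  0.  -1.5]
seat hit=True exp 0.0060 t47.6 p [ 0.5737 -0.3389  0.0068] w0.0511 f [-0.5  0.8  3.5]
dz 0.0007804615682570782
```

View pics/w10.png

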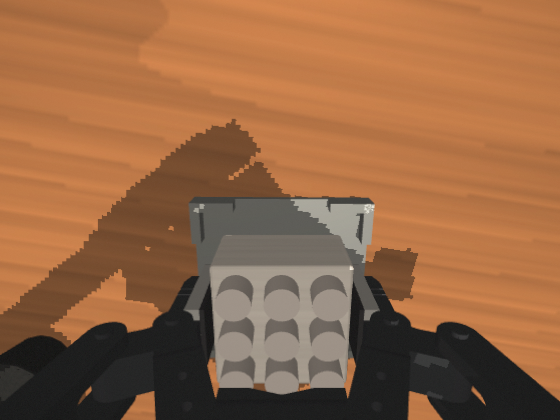

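View pics/s10c.png

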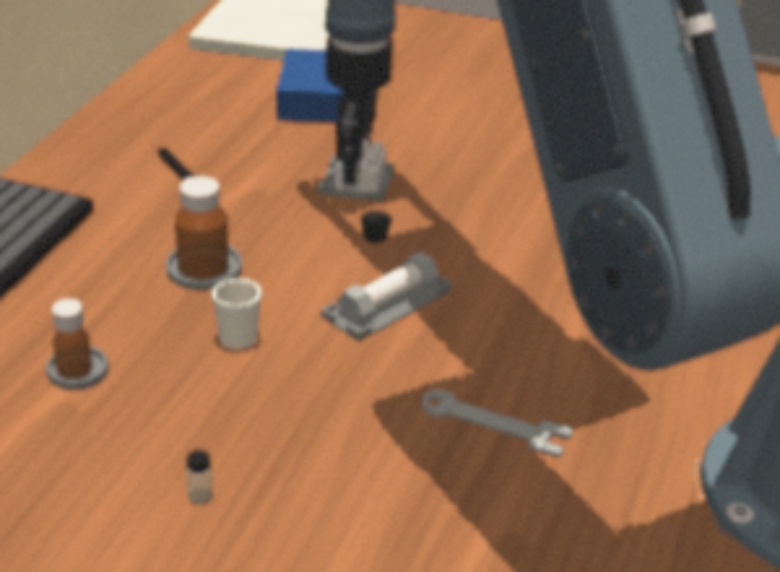

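The block is inside the tray's corners with even gaps left and right. I'll release, move the arm back, and measure everything in the top view.

```bash
python3 - <<'E'
from mv import *
from meas import rect
release((.5738,-.339)); snap('wrist','w11')
p=(0.214,-.534,.231); arm.movep(p,arm.get_state()['eef_rot']); arm.sleep(.5)
d=snap('top','t11'); d=load('t11')
hsv=cv2.cvtColor(d['pixels'],cv2.COLOR_RGB2HSV)
for k,uv,r,z,t in [('big',(366,157),11,.103,(.657,-.0995)),('small',(290,149),8,.077,(.6915,.1093)),('col tube',(367,235),20,.025,(.454,-.1166)),('block',(441,192),14,.045,(.5738,-.339)),('beaker',(329,190),14,.055,(.5693,-.0015))]:
    c,s,a,m,n,b=rect(d,uv,r,z,smax=60,vmin=185); print(k,c.round(4),s,round(a,1),n,'err mm',((c-t)*1000).round(1), 'depth z',withdepth(d,[uv])[0].round(3))
i=cv2.imread('pics/t11.png')[120:280,230:480];cv2.imwrite('pics/t11c.png',cv2.resize(i,None,fx=3.2,fy=3.2,interpolation=cv2.INTER_CUBIC)); st()
E
```

```text
open t48.2 p [ 0.5726 -0.3379  0.0052] w0.0854 f [ 0.1 -0.1  0.2]
big [ 0.6578 -0.0995] [40.2 39.9] 44.8 184 err mm [0.8 0. ] depth z [ 0.657 -0.097  0.103]
small [0.6907 0.1109] [24.2 27.4] 28.9 79 err mm [-0.8  1.6] depth z [0.681 0.108 0.078]
col tube [ 0.4597 -0.1167] [110.4  33.1] 64.5 431 err mm [ 5.7 -0.1] depth z [ 0.453 -0.112  0.032]
block [ 0.5718 -0.3339] [60.9 55.2] 9.2 344 err mm [-2.   5.1] depth z [0.335 0.121 1.201]
beaker [ 0.5707 -0.0014] [45.  46.1] 46.2 175 err mm [1.4 0.1] depth z [ 0.584 -0.008  0.004]
 t52.1 p [ 0.2141 -0.534   0.231 ] w0.0855 f [-0.3  0.4 -0.4]
```

View pics/t11c.png

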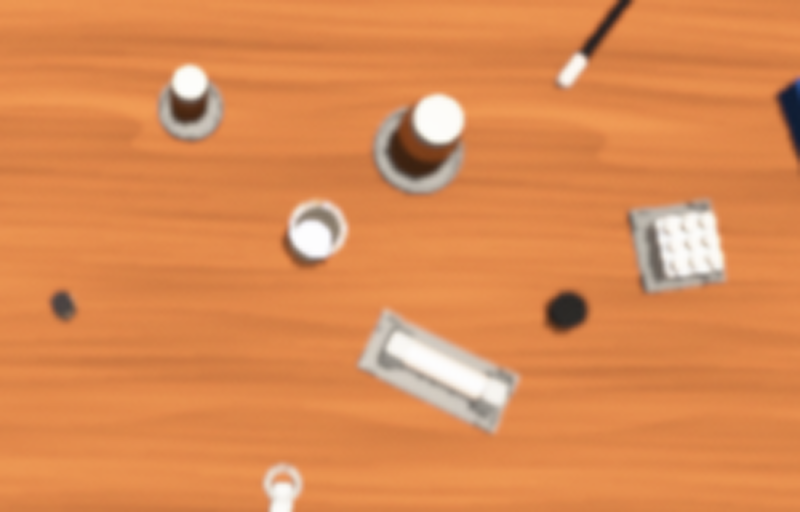

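View pics/w11.png

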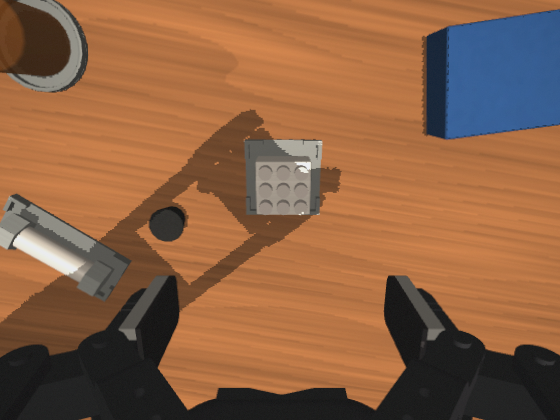

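In the top view all four sit in their holders, but the block and column masks have merged with lit grey holder floor. I'll re-measure those two from the wrist views, w11 (block) and w8 (column).

```bash
python3 - <<'E'
from mv import *
w=load('w11'); b=onplane(w,[(255,161),(311,159),(314,214),(256,215)],.035) # block edge, top
print('block',onplane(w,[(267,172),(301,171),(302,207),(267,208)],.045).mean(0).round(4)); 
t=onplane(w,[(247,140),(322,141),(319,214),(247,213)],.010); print('tray',t.round(3).tolist(),t.mean(0))
w=load('w8'); print('col ends',onplane(w,[(283,127),(284,238)],.035).round(4),'tube',onplane(w,[(272,180),(296,180)],.022).mean(0).round(4))
d=load('t11'); im=d['pixels'][:,:,::-1]
i=cv2.resize(im[170:260,335:465],None,fx=6,fy=6,interpolation=cv2.INTER_CUBIC)
cv2.imwrite('pics/t11d.png',i)
cv2.imwrite('pics/w8c.png',cv2.resize(load('w8')['pixels'][95:255,200:360,::-1],None,fx=3.7,fy=3.7))
E
```

```text
block [ 0.5694 -0.3416  0.045 ]
tray [[0.604, -0.299, 0.01], [0.615, -0.371, 0.01], [0.541, -0.384, 0.01], [0.529, -0.309, 0.01]] [ 0.57223323 -0.34075895  0.01      ]
col ends [[ 0.4761 -0.07    0.035 ]
 [ 0.431  -0.1673  0.035 ]] tube [ 0.4549 -0.117   0.022 ]
```

View pics/t11d.png

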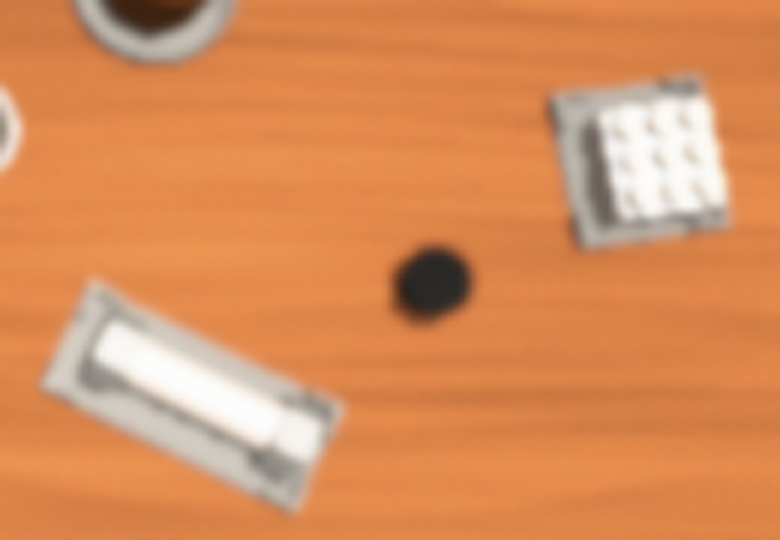

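View pics/w8c.png

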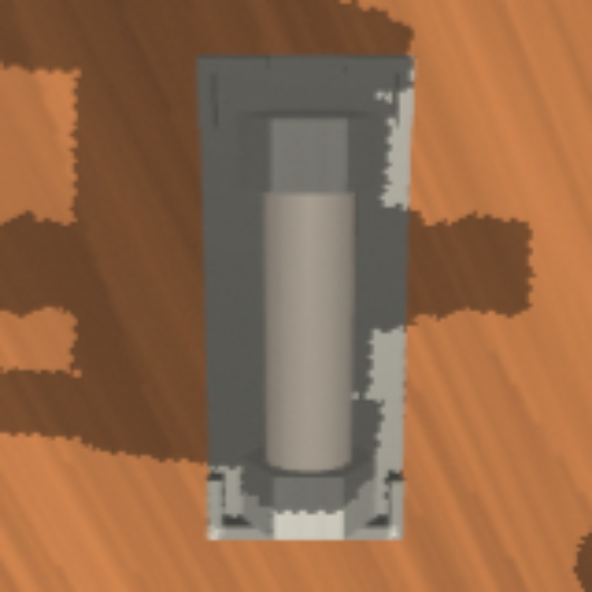

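The column is within about 2 mm of its cradle centre and the block within about 3 mm of its tray centre. Both are well inside tolerance, so I'm handing in.

```bash
python3 -c "
from cell import arm
print(arm.hand_in(), arm.get_state()['clock'])"
```

```text
the job is handed in; nothing more can be done
the job is handed in; nothing more can be done
```

All four pieces are in their holders and the job is handed in, with the clock at about 52 s of the 128 s allowed. `hand_in` reports no verdict, so the figures below are my own measurements.

| Piece | Holder | Off centre | Allowed |
|---|---|---|---|
| Big bottle | large ring | about 1 mm | 12 mm |
| Small bottle | small ring | about 2 mm | 11 mm |
| Column (the shortest of the three) | oblong cradle | about 2 mm, aligned along it | 14 mm |
| Vial block | square tray | about 3 mm, square to it | 14 mm |

- **Seating:** each piece touched down within 1 mm of the expected floor height, lowered slowly until contact. The bottles and block look upright in the final pictures.
- **Bystanders:** the beaker measured within 1.5 mm of its start. I checked the loose vial by eye only: it is still standing in the same place in the last top view.
- **Checks that disagreed:** the final top-view masks put the column 6 mm and the block 5 mm off because they also picked up lit grey holder floor. One depth sample near the block was also invalid. The column and block figures above come from re-measuring both in wrist-camera views. For the column, that view was taken just after release, about 15 s before the end.

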